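Hang the tip basket and hold it down in the drying well

ROBOT

A 7-joint arm with a two-finger parallel gripper is mounted at the origin on the work surface. World frame = base frame: x ahead of the robot, y to its left, z up, the work surface at z = 0. Lengths are in mm, angles in rad, forces in N, time in s.
With the tool pointing down it reaches from about 350 to 900 mm from the base axis. Payload 8.1 kg.
Tool frame: the origin (TCP) lies at the very end of the fingers, on their centre line; the grasp point (between the pads) lies r.pinch_z behind it (r.pinch_z is the distance from the TCP to the grasp point, in mm); z points along the fingers, y is the direction in which the jaws open and shut (so a half turn about z gives the same grasp; the last joint's range is limited). The gripper opens to 85 mm and grips with 20 to 120 N. Pads are 22 mm wide; open, the fingers measure 114 mm over their backs; the gripper's body (76 mm by 85 mm) begins 54 mm behind the grasp point. The pads swing forward as they close: fully open they stand 13 mm farther back than shut.
Start: joints at [1.184, 0.434, 0.025, 1.573, -0.012, 1.134, -0.075], TCP at [174.979, -600.02, 231.323] pointing down, gripper open.
Joint ranges: [-2.62, 2.62], [-0.44, 2.09], [-1.27, 1.32], [0.08, 2.57], [-1.32, 4.46], [0.12, 2], [-2.74, 2.74]. Speed limits (rad/s): [2.22, 2.22, 3.01, 3.01, 3.14, 3.14, 3.14].

INTERFACE

Orientations are given as [roll, pitch, yaw] about the fixed x, y, z axes, in that order (R = Rz(yaw) Ry(pitch) Rx(roll)).
In Python, from station import r gives the robot as it stands.
- The arm moves only by the tool arm_command, never from a script. Its argument "motion" is a list of rows, each a list of 7 numbers: the shift along the tool's x, y, z in mm, then the turn, a rotation vector about the tool's x, y, z in rad, then the opening, from 0 (shut) to 1 (fully open). In form: [[x, y, z, rx, ry, rz, hand], ...]. A call has 1 to 10 rows; each row shifts and turns the commanded pose from where the row before left it, along the tool's axes as they then stand; what a row does not reach is not made up. A row lasts 1/12 s, in which the tool goes at most 41.7 mm and 7.16 degrees, less where a joint would pass 70% of its speed; a pose out of reach is approached as far as the arm can. A call with a gripper value outside its range is refused whole. The fingers move at their own pace and stop on an object; "grip_force" is the grip in N (left out, the last holds). Time passes only in rows, so rows that do not move let the fingers close. It gives the time, the measured TCP pose, the force and the opening at its end, in the units of the state.
- r.get_state(): the state, without advancing time (a new reading comes with each control period).
- r.capture(name): name is "scene" or "top" or "wrist"; returns a dict with "frame" (400x640x3 uint8, red, green, blue), "depth" (400x640 float32, mm along the optical axis (not along the pixel's ray), 0 where there is no reading), "fx", "fy", "cx", "cy" (pixels), "k1" (the pictures are not rectified: a ray, as slopes to the right and down, at radius r is drawn at 1 + k1 r^2 times it, then the intrinsics apply), "xyz" and "attitude" of the camera in the world. Camera axes: x right, y down, z forward; pixel columns grow to the right and rows downward; lengths in mm; the calibration is good to about 2 mm. A picture is of the moment at which its call begins.
- r.job_done(): hands the job in, once; it reports no verdict.
Trained networks look in a picture, given as the dict that the camera call returned (one of the last four; its "shot" number tells which), for a name from the list of things; names that differ only in an ending like _2 or _b are one class to them, and where a whole thing is asked for, a point or a joint stands for the part that bears it (a point fixed in the world has none). Each returns a list of dicts, best first, with "p" (0 to 1); they miss things now and then, are a little off and sometimes report something else, mostly with a low value. They report only what shows in the picture. A call takes as long as a camera call.
- r.search_frame(query, picture): "at" ([x, y, z] in mm, in the coordinates of the camera as it stood for that picture, good to about 4 mm: the middle of the surface that is visible of it).
- r.silhouettes(query, picture): "region" (400x640 bool, what is visible of it).
- r.spot_point(query, picture): "at" ([x, y, z] in mm, in the coordinates of the camera as it stood for that picture, good to about 4 mm: a listed point, or the origin of a listed thing).
The state is a dict: "t": time; "qpos": joint angles; "qd": joint speeds; "tau": joint torques, N m; "tool_pos": TCP position; "tcp_rot": TCP orientation; "wrist_force": force on the tool from outside, world axes, zero at the start; "moment": the same for the moment, N m; "opening": finger opening in mm.
Only numpy, scipy, OpenCV 4.12 (cv2) and the standard library are available. Lean on these libraries where they do the work, as an engineer would, in place of code of your own. Each camera call takes 0.05 s, during which the arm holds its last target.

TASK

Hang the wire basket by its handle on the two-prong hook of the drying station and let go of it, then press the station's knob down by 50 mm so that the hanging basket sinks into the well. Finish while still holding the knob down at 50 mm, as it springs back by itself; do not disturb the other things on the bench.

Things in the scene. Friction and masses are not known exactly. Their poses are not given: they have to be found in the camera images.
- handle_mid (a point): Centre of the grip sleeve (14 x 36 x 14 mm in x, y, z) in the middle of the basket's handle bar. The bar is round, 10 mm thick, level, along y, its centre 115 mm above the basket's underside, on two uprights 8 mm thick at y = +-52 mm. z is up. Under the bar, 70 mm are free down to the basket's rim.
- basket: Open wire basket, 80 mm along x, 110 mm along y, walls 40 mm tall, tips inside up to 52 mm; about 0.15 kg. A stiff arched handle stands over it in its y-z plane (see handle_mid). Origin at the centre of its underside, axes as handle_mid. It stands on the bench at the start.
- station: Drying station, fixed: open well (inside 110 x 140 mm in x, y; rim 80 mm up) and behind it, at x = +105 mm, a tower 50 x 60 mm, 120 mm tall, from which a sprung upright rod rises; the rod carries a two-prong hook over the well and a knob on top. Origin on the bench below the hook's seat; x runs from the hook's tips to the tower. On the tower's +x face ticks 10 mm apart, the long one 50 mm of travel.
- hook_seat (a point): Where the handle bar's centre lies when the basket hangs: midway between the prongs, in their V-shaped seats; 207 mm above the bench with the knob up, moving down with it. Axes as the station's. Enter from the tips' side, moving along +x with the bar above the tips and the basket's rim below the prongs, then lower. The hung basket's underside is 92 mm above the bench with the knob up.
- hook_tip (a point): Point midway between the ends of the two prongs, 24 mm in front (-x) of hook_seat and 7 mm above it; the tips' tops are 4 mm higher. Prongs: bars 8 mm thick along x at y = +-33 mm (58 mm free between; the handle's sleeve fits there). Seat bottoms: underside 15 mm below hook_seat. Behind the seats they run level to a cross bar whose front is 66 mm behind hook_seat.
- knob_top (a point): Centre of the top face of the round push knob, 42 mm across, flat top 36 mm across. It stands 105 mm behind (+x of) hook_seat and 58 mm higher: 265 mm above the bench when up. It goes straight down when pressed, with the hook.
- carriage (a joint): Downward travel of knob, rod and hook together, m: 0 fully up, 0.070 at the stop. A spring returns it to 0: about 8 N at the top, rising to 16 N at the bottom, of which the weight of hook and basket takes about 5 N; some 9 N on the knob hold it at 0.050.
- tip_box_a: Closed tip box, 124 x 86 mm, 95 mm tall, a bystander; origin at the centre of its underside.
- tip_box_b: Closed tip box, 124 x 86 mm, 70 mm tall, a bystander; origin at the centre of its underside.
- jar: Small capped jar, 44 mm across, 70 mm tall, a bystander; origin at the centre of its underside.
- tip_small: Pipette tip standing point up, 18 mm across at the foot, 75 mm tall, a bystander; origin at the centre of its underside.
- tip_large: Pipette tip standing point up, 26 mm across at the foot, 130 mm tall, a bystander; origin at the centre of its underside.
- tray: Open tray without a handle, 90 x 60 mm, 30 mm tall, a bystander; origin at the centre of its underside.
- bottle: Capped bottle, 56 mm across, 130 mm tall, a bystander; origin at the centre of its underside.

How it is judged (in metres and radians):
On the way:
1. the basket hangs by its handle in the hook's seats, let go, with the knob up (distance between handle_mid and hook_seat below 0.012 m and angle between the y axis of basket and the y axis of station, either way round below 0.2 rad and angle between basket's own z axis and vertical below 0.25 rad and contact force between basket and station above 0.4 N and contact force between each of the fingers, the arm and basket below 0.1 N and value of joint carriage below 0.015 m), for 0.2 s.
At the end, for the whole second after the job is handed in: The robot is pressing the knob (more than 2 N) and keeps it still at 50 mm of travel, within 7 mm; the basket hangs in both seats of the hook (bar centre within 12 mm of the seat, in line with the station within 0.2 rad, upright within 0.25 rad), is at rest and is not touched by the robot (distance between handle_mid and hook_seat below 0.012 m and angle between the y axis of basket and the y axis of station, either way round below 0.2 rad and angle between basket's own z axis and vertical below 0.25 rad and contact force between basket and station above 0.4 N and contact force between each of the fingers, the arm and basket below 0.1 N and value of joint carriage between 0.043 and 0.057 m and velocity of joint carriage between -0.01 and 0.01 m/s and linear speed of basket below 0.05 m/s and contact force between any of the fingers, the arm and carriage_c0 above 2 N); the arm keeps its last pose, push and grip.
It fails at once if a bystander is moved by more than 30 mm or knocked over (distance of any of tip_box_a, tip_box_b, jar, tip_small, tip_large, tray, bottle from where it was at the start of the episode above 0.03 m or angle between any of tip_box_a, tip_box_b, jar, tip_small, tip_large, tray, bottle's own z axis and vertical above 0.5 rad).
It also fails if it takes over 58 s, if anything falls off the work surface, if the arm or the gripper's body presses on something with over 40 N, if the wrist force passes 120 N, or if a joint passes its speed limit or range.

## Working session

There is one attempt and no reset: what is moved stays moved. The work goes in short steps, Python scripts to look and compute and a tool call to move; the robot and the scene stay as the last step left them, time stands still between calls to the robot, and variables do not carry over. Pictures are saved under pics/ and viewed, and the job is handed in when it is done.

Besides the shell and the picture viewer there is one more tool, called after ">>>" as name(argument=value, ...) on one line, values as JSON. arm_command: Moves the arm, as the interface text tells. Its arguments: {"type":"object","properties":{"motion":{"type":"array"},"grip_force":{"type":"number"}},"required":["motion"]}

```bash
ls; mkdir -p pics; cat > h.py <<'E'
from station import r
import numpy as np, cv2, json
from scipy.spatial.transform import Rotation as R
def Rm(c):
    a=np.array(c["attitude"],float)
    if a.shape==(3,3): return a
    if a.size==4: return R.from_quat(a).as_matrix()
    return R.from_euler('xyz',a).as_matrix()
def W(c,p): return Rm(c)@np.array(p,float)+np.array(c["xyz"],float)
def save(c,n): cv2.imwrite(f"pics/{n}.png",c["frame"][:,:,::-1])
def px(c,u,v,z=None):
    x=(u-c["cx"])/c["fx"];y=(v-c["cy"])/c["fy"]
    s=np.array([x,y]);q=s.copy()
    for _ in range(20): q=s/(1+c["k1"]*(q@q))
    d=c["depth"][int(v),int(u)] if z is None else z
    return W(c,[q[0]*d,q[1]*d,d])
E
python3 - <<'E'
from h import *
print(r.get_state(), r.pinch_z)
for n in ["scene","top"]:
    c=r.capture(n);save(c,n+"0");print(n,c["xyz"],c["attitude"],c["fx"],c["k1"])
    for q in ["handle_mid","basket","station","hook_seat","hook_tip","knob_top","tip_box_a","jar","tip_small","tip_large","tray","bottle"]:
        print(q,[(np.round(W(c,d["at"])).tolist(),round(d["p"],2)) for d in r.spot_point(q,c)[:3]])
print(r.get_state()["t"])
E
```

```text
pics
{'t': 0.0, 'qpos': array([ 1.18438619,  0.4352611 ,  0.02498934,  1.57410511, -0.01157873,
        1.13397287, -0.07508712]), 'qd': array([ 0.00160463,  0.00056377,  0.00131978,  0.00138865, -0.00131588,
       -0.00170542, -0.00072085]), 'tau': array([-5.27464108e-04, -6.70465279e+01,  1.02460753e+00, -3.16216564e+01,
        1.55048602e-02,  1.21773800e-02,  1.74173618e-05]), 'tool_pos': array([ 174.79892629, -599.53643642,  230.49937405]), 'tcp_rot': array([-3.14000005e+00,  1.72146831e-04,  2.83747420e-01]), 'wrist_force': array([ 0.17934923, -0.29464874,  0.55736022]), 'moment': array([ 0.03661962, -0.01139853,  0.01979784]), 'opening': 85.59392743018198} 18.700000000000003
scene [1019.89653539 -843.40003501  810.812754  ] [-2.14962165  0.02228131  0.52067769] 410.84283924809824 -0.01724981477771995
handle_mid [([526.0, -149.0, 115.0], 0.6), ([329.0, 361.0, -5.0], 0.53)]
basket [([528.0, -155.0, 0.0], 0.56)]
station [([492.0, 171.0, -2.0], 0.77)]
hook_seat [([499.0, 174.0, 209.0], 0.73)]
hook_tip [([469.0, 170.0, 213.0], 0.74), ([630.0, 6.0, -2.0], 0.73), ([665.0, -446.0, -
[... 523 characters left out ...]
803e+00  1.59555247e-03 -1.55314943e+00] 443.558323863664 0.04365292395692286
handle_mid [([530.0, -152.0, 113.0], 0.96)]
basket [([527.0, -155.0, 2.0], 0.87)]
station [([493.0, 174.0, -0.0], 0.83), ([594.0, 195.0, 264.0], 0.19)]
hook_seat [([470.0, 6.0, -1.0], 0.69), ([492.0, 176.0, 210.0], 0.58), ([469.0, 172.0, 215.0], 0.23)]
hook_tip [([470.0, 174.0, 214.0], 0.85), ([527.0, 478.0, -0.0], 0.16)]
knob_top [([595.0, 196.0, 264.0], 0.6)]
tip_box_a [([530.0, 481.0, -3.0], 0.83), ([542.0, -465.0, 3.0], 0.78)]
jar [([632.0, 2.0, -3.0], 0.49)]
tip_small [([474.0, 9.0, 1.0], 0.52)]
tip_large [([747.0, -31.0, 1.0], 0.46)]
tray [([332.0, 364.0, 1.0], 0.72)]
bottle [([666.0, -444.0, 1.0], 0.75)]
1.3
```

View pics/scene0.png

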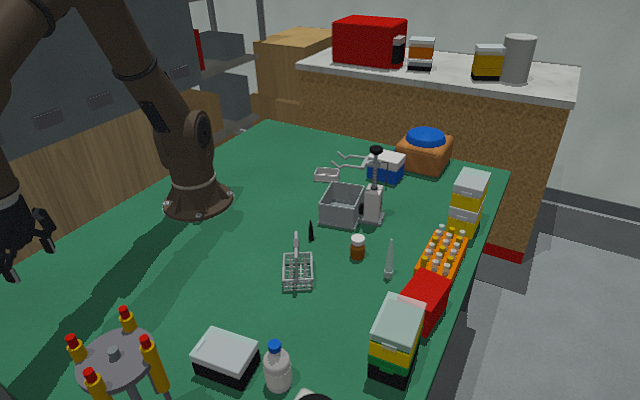

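View pics/top0.png

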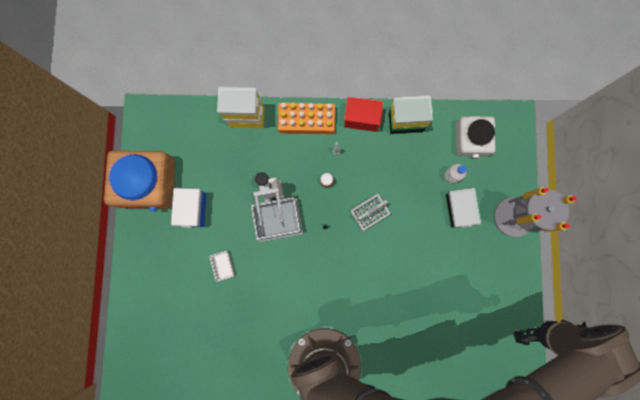

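```bash
python3 - <<'E'
from h import *
for n in ["scene","top"]:
    c=r.capture(n)
    for q in ["basket","station"]:
        S=r.silhouettes(q,c)
        if not S: print(n,q,"none");continue
        m=S[0]["region"];print(n,q,S[0]["p"],m.sum())
        v,u=np.nonzero(m&(c["depth"]>0))
        P=np.array([px(c,a,b) for a,b in zip(u,v)])
        np.save(f"{n}_{q}.npy",P)
        print(np.percentile(P,[1,50,99],axis=0).round())
        if q=="basket":
            for lo,hi in [(103,125),(25,45)]:
                T=P[(P[:,2]>lo)&(P[:,2]<hi)]
                if len(T)>5:
                    rc=cv2.minAreaRect(T[:,:2].astype(np.float32)); 
                    w,V=np.linalg.eigh(np.cov(T[:,:2].T)); print(lo,len(T),T.mean(0).round(1),rc,"pca",np.degrees(np.arctan2(V[1,1],V[0,1])),np.sqrt(w))
        else:
            for lo,hi in [(72,85),(112,124),(198,220),(255,270)]:
                T=P[(P[:,2]>lo)&(P[:,2]<hi)]
                if len(T)>5: print(lo,len(T),T.mean(0).round(1),cv2.minAreaRect(T[:,:2].astype(np.float32)))
    f=c["frame"][:,:,::-1]
    for k,(x0,y0,w,h) in {"b":(330,180,80,60) if n=="top" else (260,220,80,60),"s":(235,165,80,80) if n=="top" else (310,135,90,95)}.items():
        cv2.imwrite(f"pics/{n}_{k}.png",cv2.resize(f[y0:y0+h,x0:x0+w],None,fx=6,fy=6,interpolation=cv2.INTER_CUBIC))
E
```

```text
scene basket 0.77 754
[[ 471. -217.   -4.]
 [ 533. -175.   26.]
 [ 581.  -85.  122.]]
103 114 [ 532.6 -164.7  117.7] ((528.1607666015625, -159.40370178222656), (11.200098991394043, 99.50950622558594), 32.18412399291992) pca 122.56563379114893 [ 3.13292135 29.2437037 ]
25 209 [ 535.2 -175.    35.2] ((525.0499267578125, -154.26852416992188), (75.96815490722656, 115.35364532470703), 33.503787994384766) pca 124.9689649952354 [22.37749488 39.35920367]
scene station 0.69 3075
[[425.  89.  -1.]
 [544. 172.  52.]
 [625. 432. 263.]]
72 269 [521.9 165.3  77. ] ((511.8993835449219, 267.15130615234375), (188.12445068359375, 335.18463134765625), 10.716980934143066)
112 151 [599.8 185.2 118.3] ((596.0258178710938, 192.18817138671875), (49.6159553527832, 64.19068908691406), 11.023384094238281)
198 224 [565.1 182.2 209.3] ((542.8373413085938, 181.54710388183594), (138.0048370361328, 79.45008087158203), 11.089853286743164)
255 87 [597.7 186.2 261.8] ((594.9794921875, 189.11183166503906), (34.457679748535156, 40.068321228027344), 63.45587921142578)
top basket 0.59 711
[[ 468. -213.   -6.]
 [ 524. -150
[... 283 characters left out ...]
2), (82.52916717529297, 113.33749389648438), 33.71695327758789) pca 136.9704882165662 [32.05359346 40.06313577]
top station 0.96 2368
[[425.  92.  -1.]
 [517. 183.  12.]
 [622. 252. 268.]]
72 198 [500.2 174.7  78.9] ((526.6178588867188, 180.39797973632812), (182.4058837890625, 147.84829711914062), 11.56099796295166)
112 75 [602.2 184.6 119.2] ((594.1031494140625, 188.57835388183594), (44.186431884765625, 62.278472900390625), 41.147891998291016)
198 273 [541.7 181.1 212.2] ((547.66015625, 183.88548278808594), (161.64341735839844, 73.6788558959961), 10.086235046386719)
255 145 [596.7 193.8 265. ] ((597.0044555664062, 193.94508361816406), (39.1612548828125, 36.52312088012695), 3.79556941986084)
```

>>> arm_command(motion=[[0,0,0,0,0,-0.12,0.5],[0,0,0,0,0,-0.12,0.5],[0,0,0,0,0,-0.12,0.5],[0,0,0,0,0,-0.12,0.5],[0,0,0,0,0,-0.12,0.5],[0,0,0,0,0,-0.12,0.5],[0,0,0,0,0,-0.12,0.5],[0,0,0,0,0,-0.12,0.5]])

```text
t: 2.27
tool_pos: [174.9, -600.0, 231.3]
tcp_rot: [3.142, 0.0, 1.25]
wrist_force: [0.0, 0.2, -0.1]
opening: 42.6
```

View pics/top_b.png

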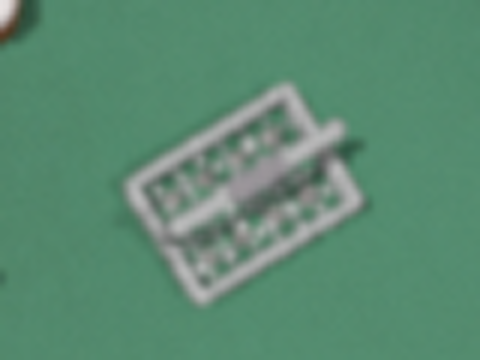

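View pics/top_s.png

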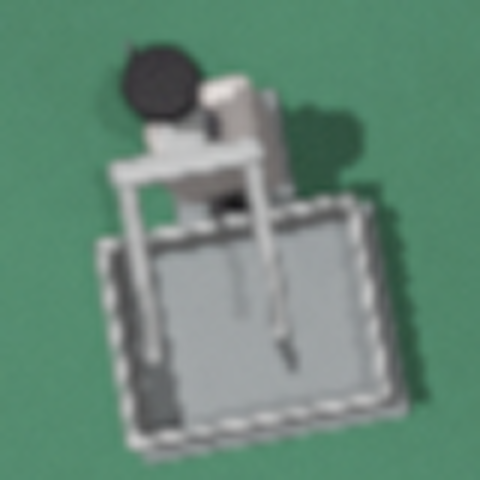

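View pics/scene_s.png

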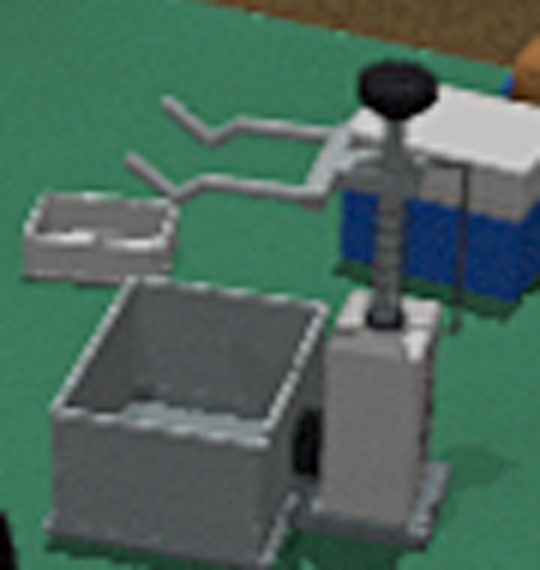

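>>> arm_command(motion=[[0,0,0,0,0,-0.111,0.5],[0,0,0,0,0,-0.111,0.5],[0,0,0,0,0,-0.111,0.5],[0,0,0,0,0,-0.111,0.5],[0,0,0,0,0,-0.111,0.5],[0,0,0,0,0,-0.111,0.5],[0,0,0,0,0,-0.111,0.5],[0,0,0,0,0,-0.111,0.5]])

```text
t: 2.93
tool_pos: [174.8, -600.1, 231.3]
tcp_rot: [-3.141, 0.0, 2.137]
wrist_force: [-0.8, 0.1, 0.3]
opening: 42.7
```

>>> arm_command(motion=[[12.5,36,0,0,0,0,0.5],[12.5,36,0,0,0,0,0.5],[12.5,36,0,0,0,0,0.5],[12.5,36,0,0,0,0,0.5],[12.5,36,0,0,0,0,0.5],[12.5,36,0,0,0,0,0.5],[12.5,36,0,0,0,0,0.5]])

```text
t: 3.52
tool_pos: [342.6, -390.4, 231.5]
tcp_rot: [-3.141, 0.001, 2.131]
wrist_force: [1.0, -0.8, 0.8]
opening: 42.9
```

>>> arm_command(motion=[[12.5,36,0,0,0,0,0.5],[12.5,36,0,0,0,0,0.5],[12.5,36,0,0,0,0,0.5],[12.5,36,0,0,0,0,0.5],[12.5,36,0,0,0,0,0.5],[12.5,36,0,0,0,0,0.5],[0,0,0,0,0,0,0.5]])

```text
t: 4.1
tool_pos: [489.6, -205.4, 232.1]
tcp_rot: [3.136, -0.001, 2.142]
wrist_force: [0.1, 0.2, 1.0]
opening: 42.8
```

```bash
python3 - <<'E'
from h import *
c=r.capture("wrist");save(c,"w1");s=r.get_state()
print(s["t"],s["tool_pos"],s["tcp_rot"],c["xyz"],c["attitude"])
for q in ["handle_mid","basket"]:
    print(q,[(np.round(W(c,d["at"]),1).tolist(),round(d["p"],2)) for d in r.spot_point(q,c)[:3]])
S=r.silhouettes("basket",c)
for d in S[:1]:
    v,u=np.nonzero(d["region"]&(c["depth"]>0));P=np.array([px(c,a,b) for a,b in zip(u,v)])
    for lo,hi in [(108,130),(25,45)]:
        T=P[(P[:,2]>lo)&(P[:,2]<hi)]
        if len(T)>9: print(lo,len(T),T.mean(0).round(1),np.percentile(T[:,2],95),cv2.minAreaRect(T[:,:2].astype(np.float32)))
E
```

```text
4.15 [ 487.40594161 -209.00818951  231.71945247] [ 3.13912120e+00 -2.94844492e-04  2.13932035e+00] [ 455.13716362 -150.47361968  374.86561801] [ 2.87967893 -0.00595331  0.57037327]
handle_mid [([525.7, -149.6, 115.0], 0.84)]
basket [([523.8, -147.6, -0.8], 0.96), ([635.6, 5.5, 1.4], 0.4)]
108 1619 [ 523.8 -148.6  119.8] 122.68739077163455 ((526.1046142578125, -150.65191650390625), (14.49073600769043, 112.41350555419922), 32.9945182800293)
25 1675 [ 526.1 -148.9   39.3] 42.443473062070744 ((526.0811767578125, -150.2162322998047), (82.83098602294922, 111.6723861694336), 32.58177185058594)
```

View pics/w1.png

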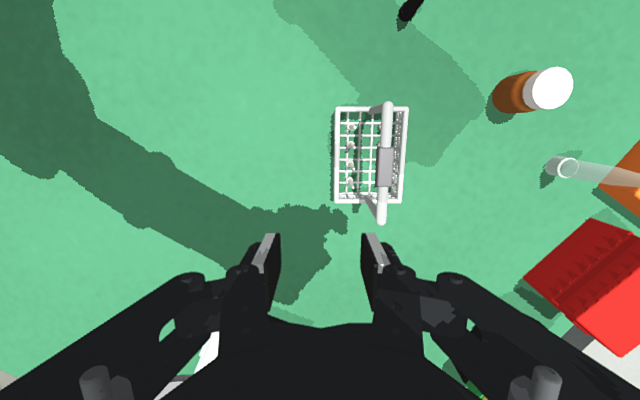

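>>> arm_command(motion=[[14,31.5,0,0,0,0,0.5],[14,31.5,0,0,0,0,0.5],[0,0,20,0,0,0,0.5],[0,0,30,0,0,0,0.5],[0,0,10,0,0,0,0.5],[0,0,0,0,0,0,0.5],[0,0,0,0,0,0,0.5]])

```text
t: 4.88
tool_pos: [522.6, -157.6, 171.4]
tcp_rot: [-3.14, -0.001, 2.13]
wrist_force: [-0.4, 0.3, 0.1]
opening: 43.1
```

```bash
python3 - <<'E'
from h import *
c=r.capture("wrist");save(c,"w2");s=r.get_state()
print(s["t"],s["tool_pos"],s["tcp_rot"])
for q in ["handle_mid","basket"]:
    print(q,[(np.round(W(c,d["at"]),1).tolist(),round(d["p"],2)) for d in r.spot_point(q,c)[:3]])
E
```

```text
4.9333 [ 523.35329516 -157.40077914  172.25182464] [3.14131822e+00 6.85284514e-04 2.12986297e+00]
handle_mid [([523.4, -147.4, 115.5], 0.97)]
basket [([524.0, -148.4, 0.3], 0.66), ([474.5, 7.5, 0.1], 0.66)]
```

View pics/w2.png

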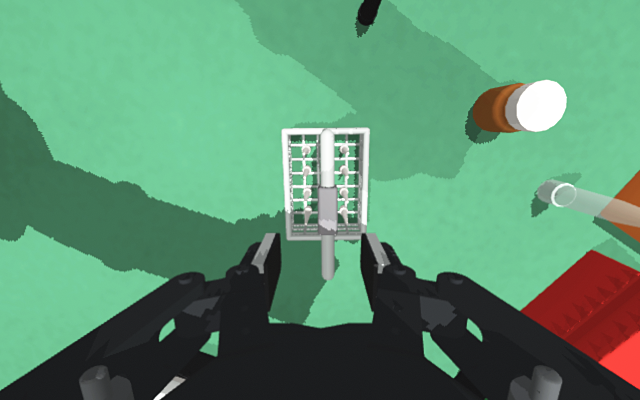

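>>> arm_command(motion=[[6,4,0,0,0,-0.012,0.5],[0,0,25,0,0,0,0.5],[0,0,25,0,0,0,0.5],[0,0,25,0,0,0,0.5],[0,0,0,0,0,0,0.5],[0,0,0,0,0,0,0.5]])

```text
t: 5.53
tool_pos: [523.1, -148.5, 96.4]
tcp_rot: [-3.141, -0.001, 2.145]
wrist_force: [0.1, 0.8, 0.1]
opening: 42.8
```

```bash
python3 - <<'E'
from h import *
c=r.capture("wrist");save(c,"w3");s=r.get_state()
print(s["t"],s["tool_pos"],s["tcp_rot"],s["wrist_force"])
E
```

```text
5.5833 [ 524.07709625 -148.60586308   97.43318161] [3.14091528e+00 3.06213270e-04 2.14442507e+00] [ 1.14918532 -0.08448731  0.27706371]
```

View pics/w3.png

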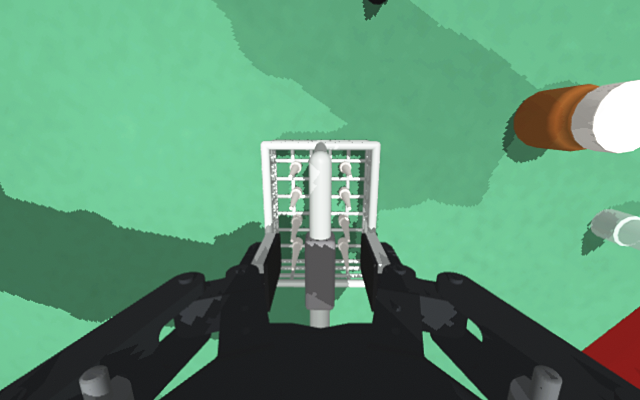

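Sleeve at (320,272), centred between the fingers at about columns 270 and 372. Closing.

>>> arm_command(motion=[[0,0,0,0,0,0,0],[0,0,0,0,0,0,0],[0,0,0,0,0,0,0],[0,0,0,0,0,0,0],[0,0,0,0,0,0,0],[0,0,0,0,0,0,0]], grip_force=50)

```text
t: 6.08
tool_pos: [524.0, -149.5, 97.8]
tcp_rot: [3.141, 0.002, 2.143]
wrist_force: [-2.1, -0.9, 7.0]
opening: 13.2
```

>>> arm_command(motion=[[0,0,-20,0,0,0,0],[0,0,-30,0,0,0,0],[0,0,-30,0,0,0,0],[0,0,-30,0,0,0,0],[0,0,-20,0,0,0,0],[0,0,0,0,0,0,0],[0,0,0,0,0,0,0]])

```text
t: 6.67
tool_pos: [524.0, -149.2, 227.7]
tcp_rot: [3.14, 0.003, 2.143]
wrist_force: [-0.1, 0.1, -2.7]
opening: 13.0
```

```bash
python3 - <<'E'
from h import *
c=r.capture("wrist");save(c,"w4");s=r.get_state()
print(s["t"],s["tool_pos"],s["tcp_rot"],s["wrist_force"],s["opening"])
print([(np.round(W(c,d["at"]),1).tolist(),round(d["p"],2)) for d in r.spot_point("handle_mid",c)[:3]])
c=r.capture("scene");cv2.imwrite("pics/s4.png",cv2.resize(c["frame"][100:300,220:460,::-1],None,fx=3,fy=3))
print([(np.round(W(c,d["at"]),1).tolist(),round(d["p"],2)) for q in ("handle_mid","basket") for d in r.spot_point(q,c)[:3]])
E
```

```text
6.7167 [ 523.15389038 -149.1757259   226.31258382] [-3.14145484e+00  5.89318999e-04  2.14349471e+00] [-0.60190117  0.14572763 -1.85746842] 12.880215310156169
[([523.6, -147.8, 244.7], 0.63)]
[([521.0, -156.1, 125.4], 0.83), ([664.7, -442.9, -6.9], 0.63), ([475.6, 4.1, 0.4], 0.3)]
```

View pics/w4.png

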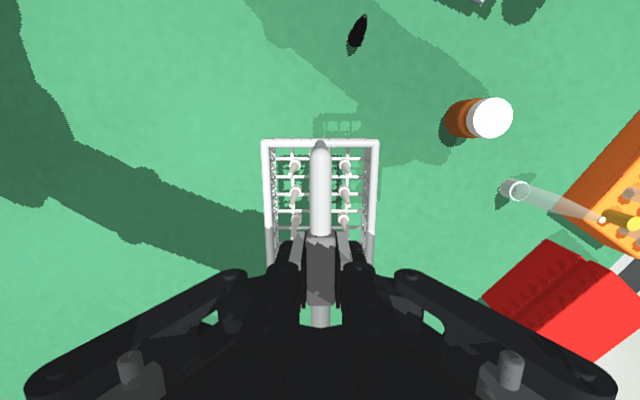

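View pics/s4.png

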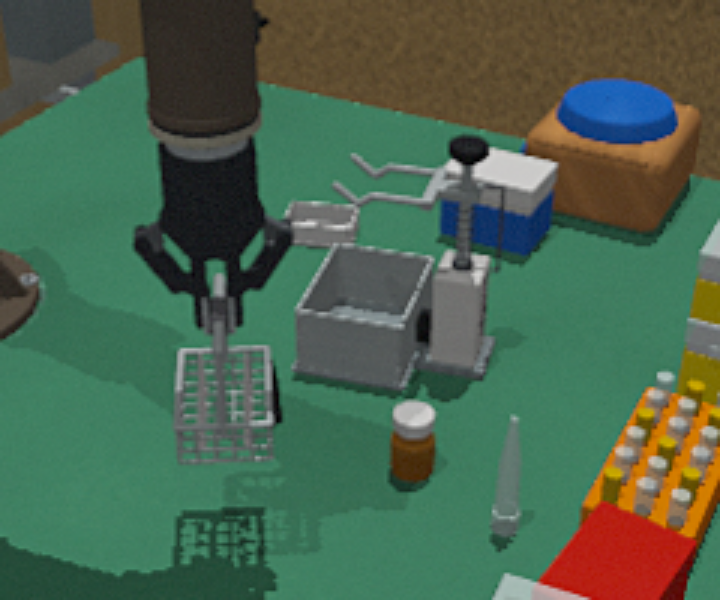

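>>> arm_command(motion=[[0,0,0,0,0,0.095,0],[0,0,0,0,0,0.095,0],[0,0,0,0,0,0.095,0],[0,0,0,0,0,0.095,0],[0,-12,0,0,0,0,0],[14,-12,0,0,0,0,0],[25,-12,0,0,0,0,0],[25,-12,0,0,0,0,0],[25,-10,0,0,0,0,0],[25,-10,0,0,0,0,0]])

```text
t: 7.75
tool_pos: [432.9, -49.6, 225.6]
tcp_rot: [-3.14, -0.0, 1.766]
wrist_force: [0.2, -0.1, -2.3]
opening: 13.2
```

>>> arm_command(motion=[[25,0,0,0,0,0,0],[25,0,0,0,0,0,0],[25,0,0,0,0,0,0],[25,0,0,0,0,0,0],[25,0,0,0,0,0,0],[25,0,0,0,0,0,0],[25,0,0,0,0,0,0],[20,0,0,0,0,0,0],[10,0,0,0,0,0,0],[0,0,0,0,0,0,0]])

```text
t: 8.58
tool_pos: [394.2, 152.9, 226.0]
tcp_rot: [-3.141, -0.001, 1.77]
wrist_force: [-0.4, -0.7, -2.1]
opening: 13.5
```

>>> arm_command(motion=[[0,0,0,0,0,0,0],[0,0,0,0,0,0,0]])

```text
t: 8.75
tool_pos: [395.4, 149.8, 225.9]
tcp_rot: [-3.141, 0.001, 1.764]
wrist_force: [-0.1, 0.6, -3.1]
opening: 12.8
```

```bash
cat > look.py <<'E'
from h import *
import sys
tag=sys.argv[1]
s=r.get_state();print(s["t"],s["tool_pos"].round(1),s["tcp_rot"].round(3),s["wrist_force"].round(1),s["opening"])
for n in ["wrist","scene","top"]:
    c=r.capture(n)
    for q in ("handle_mid","hook_seat","hook_tip","knob_top"):
        print(n,q,[(np.round(W(c,d["at"]),1).tolist(),round(d["p"],2)) for d in r.spot_point(q,c)[:2]])
    f=c["frame"][:,:,::-1]
    if n=="scene": f=cv2.resize(f[110:250,270:430],None,fx=4,fy=4,interpolation=cv2.INTER_CUBIC)
    if n=="top": f=cv2.resize(f[160:280,220:380],None,fx=4,fy=4,interpolation=cv2.INTER_CUBIC)
    cv2.imwrite(f"pics/{tag}_{n}.png",f)
E
python3 look.py a
```

```text
8.75 [395.4 149.8 225.9] [-3.141e+00  1.000e-03  1.764e+00] [-0.1  0.6 -3.1] 12.807825927572035
wrist handle_mid [([397.1, 151.2, 243.2], 0.88)]
wrist hook_seat []
wrist hook_tip [([745.1, -30.0, -3.8], 0.45)]
wrist knob_top []
scene handle_mid [([397.7, 150.6, 240.5], 0.71)]
scene hook_seat [([495.2, 173.3, 207.0], 0.95), ([330.6, 360.7, -3.9], 0.59)]
scene hook_tip [([470.9, 170.1, 212.3], 0.7), ([747.6, -29.5, -0.2], 0.53)]
scene knob_top [([597.0, 195.7, 256.7], 0.77)]
top handle_mid [([401.0, 148.2, 242.9], 0.72)]
top hook_seat [([495.1, 176.8, 205.3], 0.92)]
top hook_tip []
top knob_top [([594.2, 193.9, 260.2], 0.88)]
```

View pics/a_wrist.png

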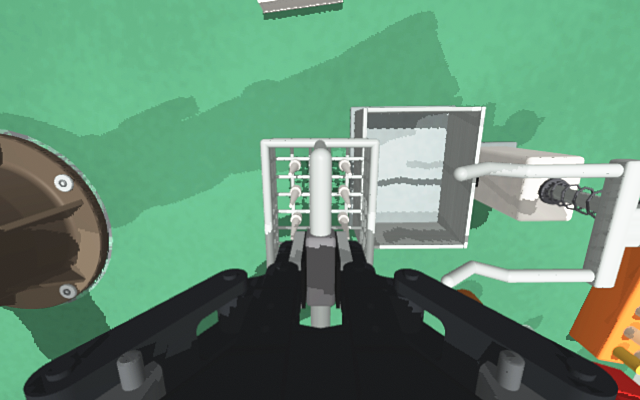

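View pics/a_scene.png

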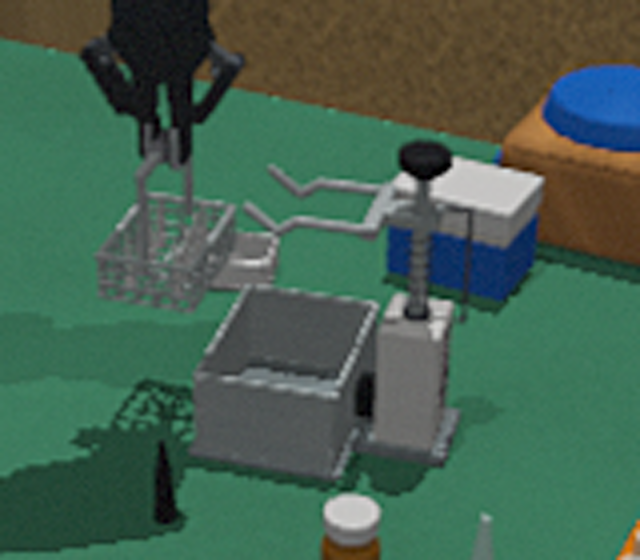

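```bash
python3 - <<'E'
from h import *
s=r.get_state();t=s["tool_pos"];Rt=R.from_euler('xyz',s["tcp_rot"]).as_matrix()
for n in ["wrist","top"]:
    c=r.capture(n)
    v,u=np.nonzero(c["depth"]>0)
    if n=="wrist": k=(u>430);
    else: k=(u>230)&(u<320)&(v>150)&(v<250)
    u,v=u[k],v[k]
    P=np.array([px(c,a,b) for a,b in zip(u,v)])
    k=(P[:,2]>188)&(P[:,2]<232)&(np.hypot(*(P[:,:2]-[520,180]).T)<110)
    P=P[k];L=(P-t)@Rt  # tool axes
    for sgn in (1,-1):
        a=L[(L[:,0]>6)] if sgn>0 else L[(L[:,0]<6)]
        b=P[(L[:,0]>6)] if sgn>0 else P[(L[:,0]<6)]
        for lo in range(60,180,10):
            m=(a[:,1]>=lo)&(a[:,1]<lo+10)
            if m.sum()>3: print(n,sgn,lo,m.sum(),"x mid %.1f [%.1f %.1f] z med %.1f max %.1f"%(np.median(a[m,0]),*np.percentile(a[m,0],[5,95]),np.median(b[m,2]),np.percentile(b[m,2],95)))
        if len(a): print("ymin",np.percentile(a[:,1],[0,1]))
E
```

```text
wrist 1 70 176 x mid 37.7 [34.5 40.8] z med 216.6 max 218.3
wrist 1 80 158 x mid 38.7 [34.8 41.2] z med 212.5 max 216.0
wrist 1 90 141 x mid 38.8 [35.0 41.3] z med 204.8 max 208.8
wrist 1 100 295 x mid 38.1 [34.3 41.3] z med 202.9 max 206.7
wrist 1 110 327 x mid 38.2 [34.4 41.4] z med 209.4 max 212.3
wrist 1 120 254 x mid 38.5 [34.5 41.5] z med 211.1 max 212.4
wrist 1 130 257 x mid 38.4 [34.5 41.4] z med 211.3 max 212.6
wrist 1 140 245 x mid 38.6 [34.4 41.5] z med 211.2 max 212.5
wrist 1 150 266 x mid 38.6 [34.4 41.8] z med 211.2 max 212.5
wrist 1 160 1493 x mid 26.0 [8.3 42.3] z med 210.8 max 214.3
wrist 1 170 1013 x mid 24.2 [7.9 43.2] z med 213.8 max 214.8
ymin [73.59300863 75.05190683]
wrist -1 70 92 x mid -26.2 [-28.1 -24.9] z med 215.5 max 217.7
wrist -1 80 177 x mid -25.6 [-29.6 -24.3] z med 211.7 max 216.4
wrist -1 90 153 x mid -25.3 [-29.6 -24.3] z med 204.2 max 209.2
wrist -1 100 237 x mid -26.5 [-30.4 -24.2] z med 202.0 max 205.7
wrist -1 110 293 x mid -26.9 [-30.9 -24.2] z med 208.7 max 211.9
wrist -1 120 214 x mid -26.4 [-30.6 -24.4] z med 211.1 max 212.4
wrist -1 130 21
[... 767 characters left out ...]
84]
top -1 70 4 x mid -29.8 [-31.4 -27.9] z med 219.6 max 220.7
top -1 80 6 x mid -30.5 [-31.9 -29.0] z med 214.9 max 219.6
top -1 90 8 x mid -29.8 [-32.6 -25.9] z med 206.9 max 211.5
top -1 100 9 x mid -29.8 [-32.4 -26.8] z med 201.9 max 206.2
top -1 110 8 x mid -29.9 [-32.3 -26.5] z med 211.1 max 217.1
top -1 120 8 x mid -28.9 [-31.6 -25.4] z med 211.1 max 213.0
top -1 130 9 x mid -30.4 [-33.0 -26.9] z med 213.1 max 215.5
top -1 140 9 x mid -29.4 [-32.3 -26.0] z med 213.4 max 218.7
top -1 150 8 x mid -28.9 [-32.2 -26.9] z med 210.5 max 214.0
top -1 160 21 x mid -19.1 [-32.1 2.0] z med 212.0 max 218.1
top -1 170 40 x mid -14.7 [-33.2 3.3] z med 213.3 max 219.1
ymin [76.0353054  78.18976587]
```

>>> arm_command(motion=[[4,0,0,0,0,0,0],[0,12,0,0,0,0,0],[0,15,0,0,0,0,0],[0,15,0,0,0,0,0],[0,15,0,0,0,0,0],[0,15,0,0,0,0,0],[0,15,0,0,0,0,0],[0,12,0,0,0,0,0],[0,0,0,0,0,0,0],[0,0,0,0,0,0,0]])

```text
t: 10.43
tool_pos: [492.4, 174.3, 225.8]
tcp_rot: [-3.141, -0.001, 1.763]
wrist_force: [0.0, 0.0, -2.7]
opening: 13.2
```

```bash
python3 look.py b
```

```text
10.4333 [492.4 174.3 225.8] [-3.141e+00 -1.000e-03  1.763e+00] [ 0.   0.  -2.7] 13.189888392949403
wrist handle_mid [([494.2, 174.9, 242.9], 0.72)]
wrist hook_seat []
wrist hook_tip []
wrist knob_top [([596.7, 197.6, 266.6], 0.92)]
scene handle_mid [([495.5, 173.0, 242.3], 0.91)]
scene hook_seat [([498.8, 174.8, 205.5], 0.7)]
scene hook_tip [([470.1, 169.5, 211.2], 0.87)]
scene knob_top [([596.4, 195.9, 260.7], 0.71), ([544.9, -467.6, -2.6], 0.43)]
top handle_mid []
top hook_seat []
top hook_tip []
top knob_top [([597.2, 197.0, 264.8], 0.51)]
```

View pics/b_wrist.png

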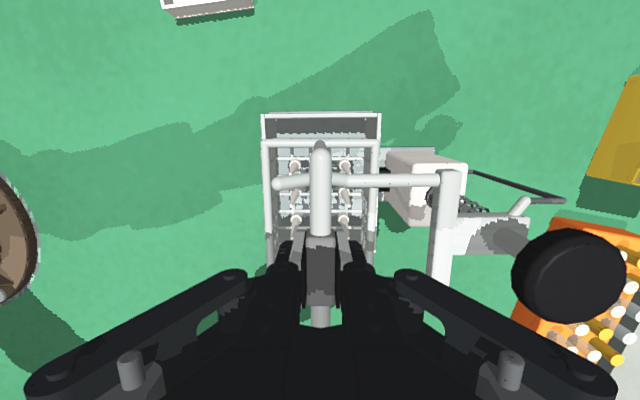

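View pics/b_scene.png

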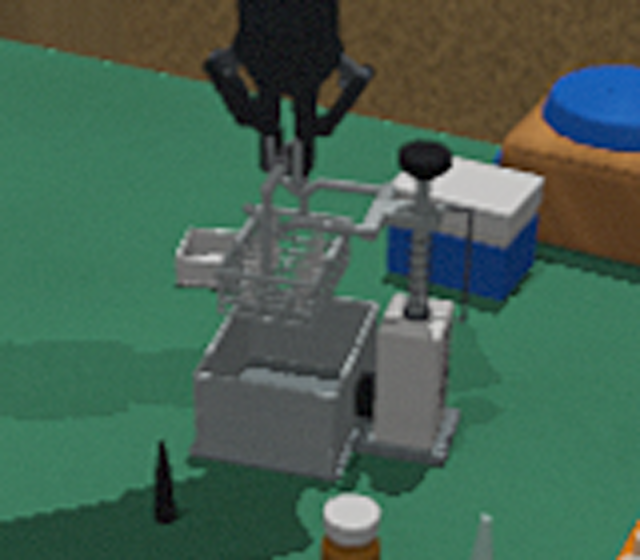

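>>> arm_command(motion=[[0,0,8,0,0,0,0],[0,0,8,0,0,0,0],[0,0,8,0,0,0,0],[0,0,6,0,0,0,0],[0,0,3,0,0,0,0],[0,0,0,0,0,0,0],[0,0,0,0,0,0,0]])

```text
t: 11.77
tool_pos: [491.9, 174.0, 193.1]
tcp_rot: [-3.141, -0.0, 1.764]
wrist_force: [0.7, -0.2, -1.7]
opening: 13.2
```

```bash
python3 look.py c
```

```text
11.7667 [491.9 174.  193.1] [-3.141 -0.     1.764] [ 0.7 -0.2 -1.7] 13.164074080982664
wrist handle_mid [([495.0, 175.3, 206.0], 0.86)]
wrist hook_seat []
wrist hook_tip []
wrist knob_top []
scene handle_mid [([493.9, 174.3, 206.9], 0.69)]
scene hook_seat [([493.7, 174.3, 206.4], 0.82)]
scene hook_tip []
scene knob_top [([599.2, 190.3, 258.1], 0.94)]
top handle_mid []
top hook_seat [([491.3, 168.2, 93.0], 0.57)]
top hook_tip [([530.2, 478.1, 1.9], 0.75)]
top knob_top [([594.8, 197.5, 264.8], 0.7), ([332.7, 364.8, 2.2], 0.62)]
```

View pics/c_wrist.png

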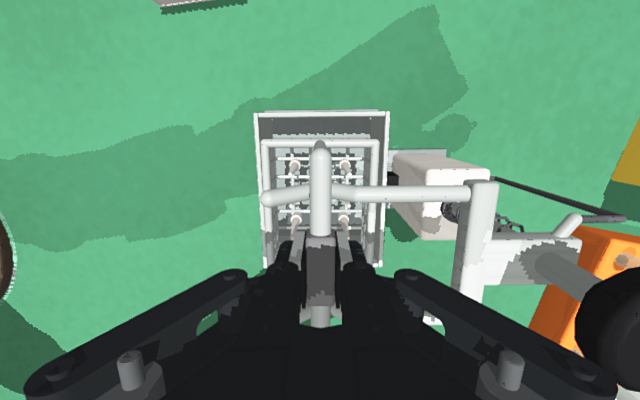

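View pics/c_scene.png

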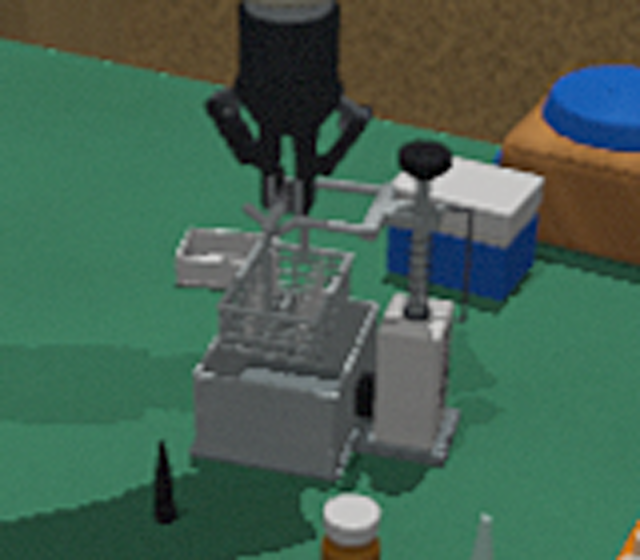

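>>> arm_command(motion=[[0,0,1.5,0,0,0,0],[0,0,1.5,0,0,0,0],[0,0,0,0,0,0,0],[0,0,0,0,0,0,0]])

```text
t: 12.85
tool_pos: [492.3, 174.0, 190.4]
tcp_rot: [3.141, -0.0, 1.764]
wrist_force: [1.5, 1.0, -0.4]
opening: 12.9
```

>>> arm_command(motion=[[0,0,0,0,0,0,0]])

```text
t: 12.93
tool_pos: [492.3, 174.0, 190.5]
tcp_rot: [3.141, -0.0, 1.764]
wrist_force: [1.7, -0.3, 0.4]
opening: 12.8
```

>>> arm_command(motion=[[0,0,0,0,0,0,0.18],[0,0,0,0,0,0,0.22],[0,0,0,0,0,0,0.3],[0,0,0,0,0,0,0.38],[0,0,0,0,0,0,0.38],[0,0,0,0,0,0,0.38],[0,0,0,0,0,0,0.38]], grip_force=20)

```text
t: 13.52
tool_pos: [491.9, 173.9, 190.3]
tcp_rot: [-3.142, 0.0, 1.764]
wrist_force: [-0.3, 0.3, -0.6]
opening: 32.2
```

```bash
python3 look.py d
```

```text
13.5167 [491.9 173.9 190.3] [-3.142  0.     1.764] [-0.3  0.3 -0.6] 32.24332194225211
wrist handle_mid [([493.4, 176.9, 205.4], 0.71), ([494.0, 173.9, 91.2], 0.2)]
wrist hook_seat []
wrist hook_tip []
wrist knob_top []
scene handle_mid []
scene hook_seat [([497.8, 174.2, 207.9], 0.61)]
scene hook_tip [([471.3, 168.8, 210.6], 0.59)]
scene knob_top [([597.1, 193.9, 259.9], 0.58)]
top handle_mid [([492.6, 171.6, 206.5], 0.44)]
top hook_seat [([495.4, 170.0, 91.8], 0.67)]
top hook_tip []
top knob_top [([597.4, 196.0, 263.5], 0.6)]
```

View pics/d_wrist.png

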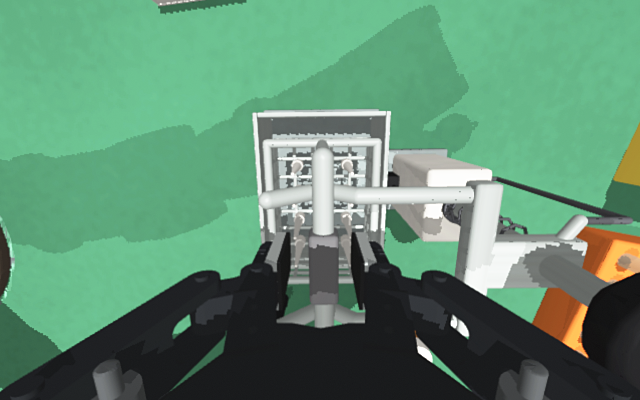

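View pics/d_scene.png

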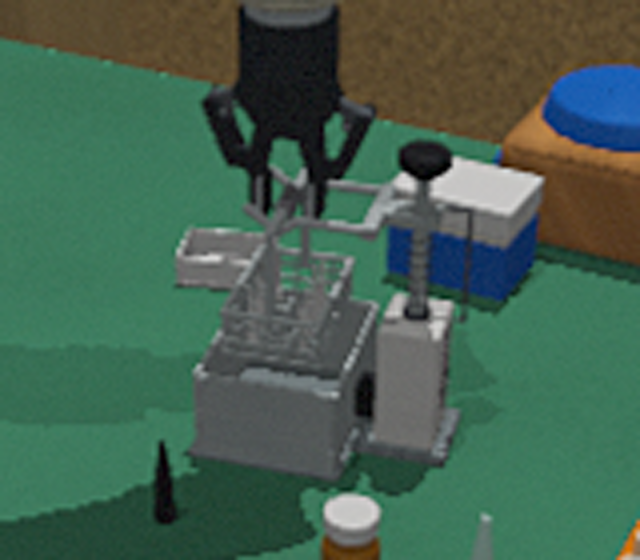

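>>> arm_command(motion=[[0,0,-6,0,0,0,0.38],[0,0,-12,0,0,0,0.38],[0,0,-15,0,0,0,0.38],[0,0,-20,0,0,0,0.38],[0,0,-20,0,0,0,0.38],[0,0,-25,0,0,0,0],[0,0,-20,0,0,0,0],[0,0,-10,0,0,0,0],[0,0,0,0,0,0,0],[0,0,0,0,0,0,0]])

```text
t: 15.1
tool_pos: [491.9, 173.8, 318.0]
tcp_rot: [3.141, 0.0, 1.764]
wrist_force: [-0.0, -0.3, -1.0]
opening: 0.1
```

```bash
python3 look.py e
```

```text
15.1 [491.9 173.8 318. ] [3.141 0.    1.764] [-0.  -0.3 -1. ] 0.08681784684452717
wrist handle_mid [([495.2, 173.3, 206.1], 0.74)]
wrist hook_seat [([636.3, 6.6, -0.3], 0.28)]
wrist hook_tip []
wrist knob_top [([599.3, 196.7, 267.4], 0.79), ([492.7, 174.2, 1.1], 0.74)]
scene handle_mid [([523.4, 472.1, -2.4], 0.59)]
scene hook_seat [([496.0, 172.4, 207.6], 0.84)]
scene hook_tip [([469.9, 169.7, 214.2], 0.59)]
scene knob_top [([599.6, 195.4, 260.0], 0.9)]
top handle_mid [([495.7, 171.8, 206.4], 0.66), ([492.7, 177.5, 206.3], 0.43)]
top hook_seat [([494.0, 177.1, 210.3], 0.56)]
top hook_tip []
top knob_top [([595.0, 192.6, 265.2], 0.64)]
```

View pics/e_wrist.png

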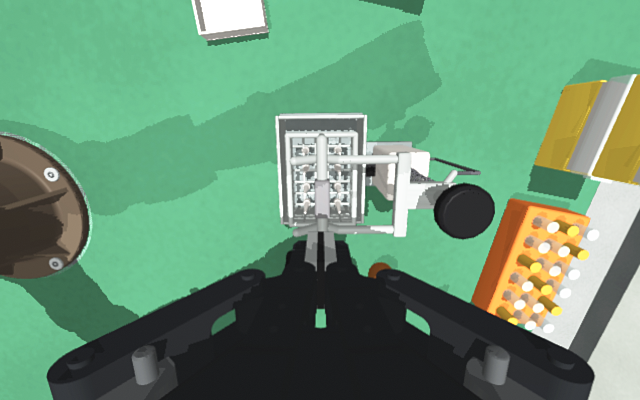

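View pics/e_scene.png

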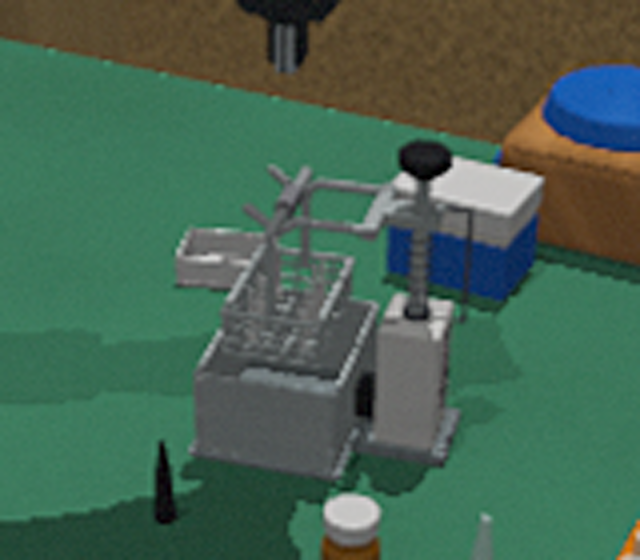

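```bash
python3 - <<'E'
from h import *
s=r.get_state();t=s["tool_pos"];Rt=R.from_euler('xyz',s["tcp_rot"]).as_matrix()
for n,(a0,a1,b0,b1) in {"wrist":(420,510,170,250),"top":(240,285,165,195)}.items():
    c=r.capture(n)
    P=np.array([px(c,u,v) for u in range(a0,a1) for v in range(b0,b1) if c["depth"][v,u]>0])
    P=P[(P[:,2]>255)&(P[:,2]<280)]
    (cx,cy),rad=cv2.minEnclosingCircle(P[:,:2].astype(np.float32))
    p=np.array([cx,cy,np.median(P[:,2])]);print(n,len(P),p.round(1),P.mean(0).round(1),rad,((p-t)@Rt).round(1))
E
```

```text
wrist 2601 [597.4 196.6 264.7] [594.8 197.8 264.1] 21.07859992980957 [  2.1 107.8  53.6]
top 89 [597.5 194.  264.4] [601.1 188.4 264.5] 20.018991470336914 [ -0.5 107.3  54. ]
```

>>> arm_command(motion=[[0,20,0,0,0,0,0],[0,28,0,0,0,0,0],[0,28,0,0,0,0,0],[1,20,0,0,0,0,0],[0,10,0,0,0,0,0],[0,0,20,0,0,0,0],[0,0,15,0,0,0,0],[0,0,10,0,0,0,0],[0,0,0,0,0,0,0],[0,0,0,0,0,0,0]])

```text
t: 16.78
tool_pos: [595.7, 195.0, 273.2]
tcp_rot: [-3.141, 0.0, 1.764]
wrist_force: [0.0, 0.1, 1.0]
opening: 0.2
```

```bash
python3 look.py f
```

```text
16.7833 [595.7 195.  273.2] [-3.141  0.     1.764] [0.  0.1 1. ] 0.23177890243399638
wrist handle_mid [([494.8, 174.8, 206.1], 0.59)]
wrist hook_seat []
wrist hook_tip []
wrist knob_top [([600.5, 196.5, 266.5], 0.73)]
scene handle_mid [([495.0, 172.6, 205.6], 0.78), ([469.6, 168.0, 213.8], 0.25)]
scene hook_seat [([498.0, 174.3, 203.4], 0.95)]
scene hook_tip [([469.8, 168.8, 212.7], 0.61), ([632.7, 4.0, -5.9], 0.52)]
scene knob_top [([597.9, 194.1, 257.5], 0.94)]
top handle_mid [([497.7, 169.5, 204.1], 0.6)]
top hook_seat []
top hook_tip [([330.7, 365.9, 1.7], 0.33)]
top knob_top []
```

View pics/f_wrist.png

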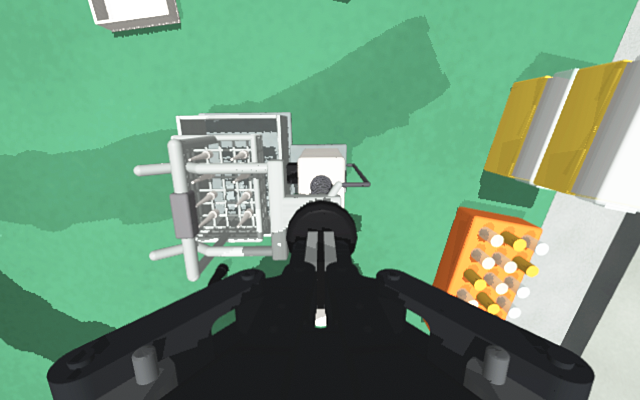

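View pics/f_scene.png

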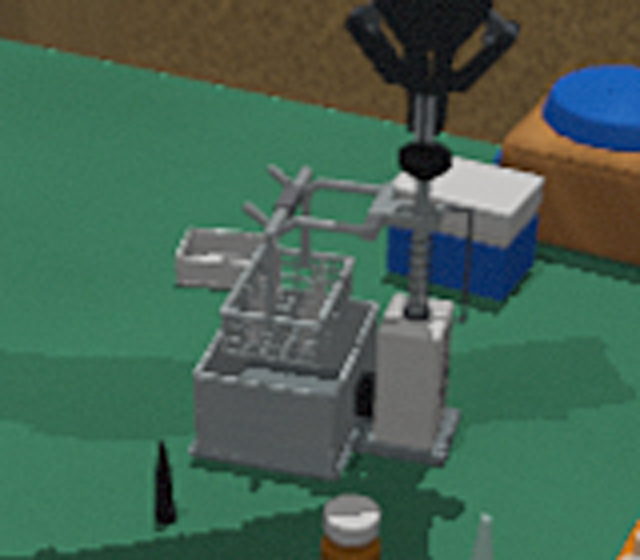

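>>> arm_command(motion=[[0,2,4,0,0,0,0],[0,0,3,0,0,0,0],[0,0,2,0,0,0,0],[0,0,2,0,0,0,0],[0,0,2,0,0,0,0],[0,0,3,0,0,0,0],[0,0,3,0,0,0,0],[0,0,3,0,0,0,0],[0,0,3,0,0,0,0],[0,0,3,0,0,0,0]])

```text
t: 18.37
tool_pos: [598.0, 195.6, 245.3]
tcp_rot: [3.141, 0.0, 1.764]
wrist_force: [-0.3, -1.3, 5.0]
opening: -0.0
```

>>> arm_command(motion=[[0,0,3,0,0,0,0],[0,0,3,0,0,0,0],[0,0,3,0,0,0,0],[0,0,3,0,0,0,0],[0,0,3,0,0,0,0],[0,0,3,0,0,0,0],[0,0,3,0,0,0,0],[0,0,2,0,0,0,0],[0,0,2,0,0,0,0],[0,0,0,0,0,0,0]])

```text
t: 19.2
tool_pos: [598.0, 195.5, 220.4]
tcp_rot: [3.141, 0.0, 1.764]
wrist_force: [-0.7, -1.6, 7.8]
opening: 0.1
```

```bash
python3 look.py g
```

```text
19.2 [598.  195.5 220.4] [3.141 0.    1.764] [-0.7 -1.6  7.8] 0.1046708469092243
wrist handle_mid [([493.4, 173.3, 159.4], 0.66)]
wrist hook_seat []
wrist hook_tip []
wrist knob_top [([597.7, 198.4, 222.1], 0.92)]
scene handle_mid [([494.2, 174.4, 160.6], 0.86)]
scene hook_seat [([497.6, 175.5, 162.5], 0.79)]
scene hook_tip [([467.2, 169.0, 166.9], 0.79), ([525.6, 474.4, -1.1], 0.65)]
scene knob_top [([597.7, 195.7, 215.2], 0.77)]
top handle_mid [([498.3, 174.1, 161.9], 0.46)]
top hook_seat []
top hook_tip []
top knob_top []
```

View pics/g_scene.png

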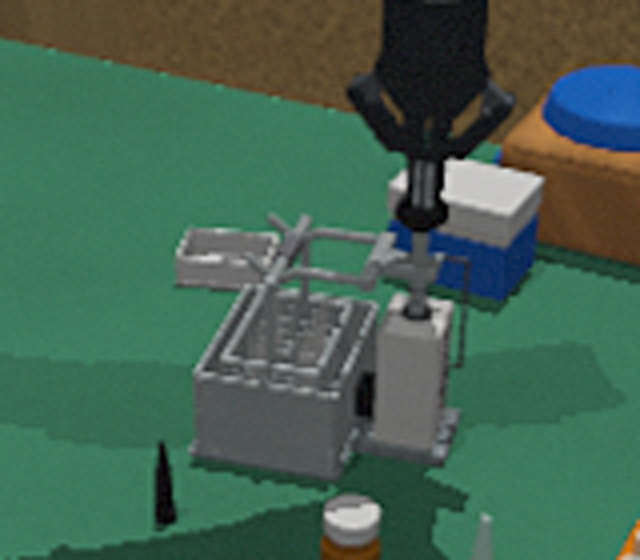

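>>> arm_command(motion=[[0,0,3,0,0,0,0],[0,0,2,0,0,0,0],[0,0,0,0,0,0,0],[0,0,0,0,0,0,0],[0,0,0,0,0,0,0],[0,0,0,0,0,0,0],[0,0,0,0,0,0,0],[0,0,0,0,0,0,0]])

```text
t: 20.62
tool_pos: [598.0, 195.6, 215.8]
tcp_rot: [3.141, 0.0, 1.763]
wrist_force: [-1.0, -2.2, 9.2]
opening: 0.1
```

```bash
python3 look.py k; python3 - <<'E'
from h import *
c=r.capture("wrist")
P=np.array([px(c,u,v) for u in range(100,300) for v in range(100,300) if c["depth"][v,u]>0])
k=(P[:,2]>140)&(P[:,2]<190)&(np.hypot(*(P[:,:2]-[494,175]).T)<70)
print("bar/prongs z",np.percentile(P[k,2],[5,50,80,90,95,99]).round(1))
E
```

```text
20.6167 [598.  195.6 215.8] [3.141 0.    1.763] [-1.  -2.2  9.2] 0.10933562373291866
wrist handle_mid [([497.8, 174.4, 155.7], 0.72)]
wrist hook_seat [([598.9, 198.5, 221.8], 0.4)]
wrist hook_tip [([493.0, 174.1, 40.4], 0.74)]
wrist knob_top [([598.4, 197.1, 217.1], 0.93)]
scene handle_mid [([497.0, 176.5, 154.7], 0.88)]
scene hook_seat [([497.4, 173.0, 159.7], 0.97)]
scene hook_tip [([470.7, 169.0, 162.0], 0.9)]
scene knob_top [([598.4, 193.4, 207.7], 0.86), ([330.1, 359.4, -3.3], 0.54)]
top handle_mid [([495.8, 169.7, 158.0], 0.66), ([542.8, -468.0, 2.7], 0.2)]
top hook_seat []
top hook_tip []
top knob_top []
bar/prongs z [153.7 161.7 163.7 164.6 165.2 167.8]
```

View pics/k_wrist.png

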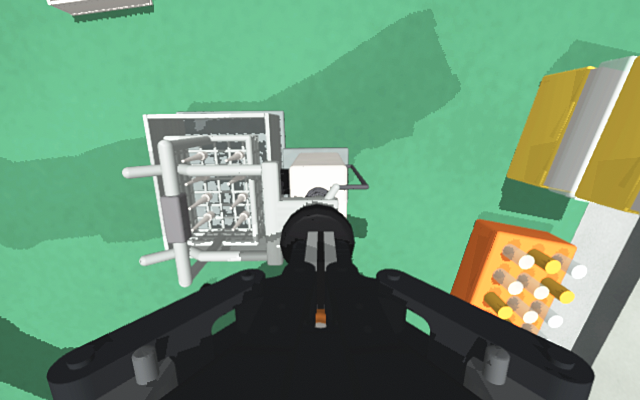

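View pics/k_scene.png

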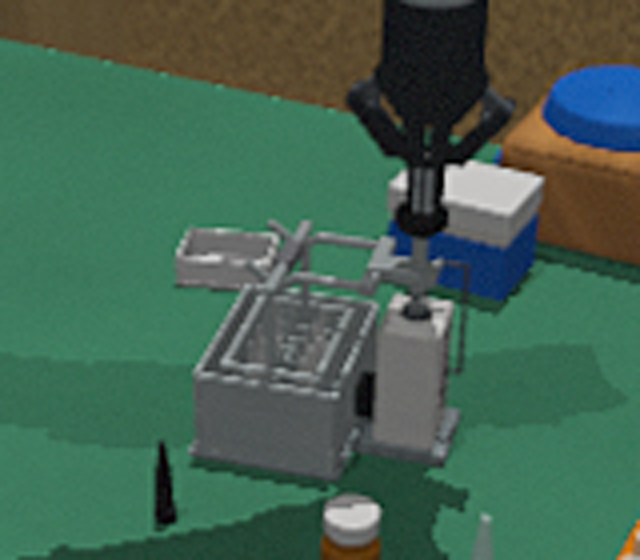

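```bash
python3 -c "
from station import r
print(r.job_done())"
```

```text
the job is handed in; nothing more can be done
None
```

The basket hangs by its handle in the hook's seats, released. I handed the job in at about 20.8 s with the closed fingertips holding the knob down at about 50 mm.

**How it was done:** I gripped the sleeve from above, turned the basket into line with the station and entered from the tips' side. I lowered it until its weight had left the wrist and let go. I then pressed the knob slowly.

**Last checks:**
- **Travel:** the fingertips measured z = 215.8 mm, which is about 49 mm of travel. The handle had dropped from about 206 mm to 155–158 mm, which is 48–51 mm of travel depending on the camera.
- **Push:** the wrist read 9.2 N upward, against the roughly 9 N expected at 50 mm. It also showed a small sideways force of about 2 N.
- **Basket:** the wrist and scene pictures show the bar in both seats, the basket inside the well and the gripper clear of it.
- **Bystanders:** I saw none moved in the pictures, but I did not measure them again.

**Disagreements:** the scene camera's networks put the knob top at 207.7 mm, and that camera had also read it low earlier. It put the hook seat at 159.7 mm, about 2.5 mm above where it should be at the travel I measured. I relied on the arm's own reading and the handle's drop instead.

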